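Set the last jack's spindle to the height of a preset square

TASK

Get the last jack ready for the next shoe. First stand the preset steel square upright on the bench with its stock flat and flush against the bright machined front edge of the jack's foot, in front of the spindle, and let go of it; then take the spindle by its top pin and draw it straight up, partway out of its snug bore and without forcing it sideways, until the top of its brass collar is level with the top end of the square's blade. Finish holding the spindle there, still in its bore, so that a workmate can tighten the lock screw; leave the other tools where they are.

Things in the scene. Friction and masses are not known exactly. Their poses are not given: they have to be found in the camera images.
- jack: Last jack, fixed: green cast foot 80 (x) x 120 (y) x 22 mm high with a round boss 42 mm across, 75 mm high, bored upright 19.5 mm wide for the 18 mm spindle. Origin: centre of the underside, on the bore's axis; z up. The machined front edge of the foot is the long side at x = -40 mm (towards the robot). The lock screw, backed off, sticks out of the boss to y = +56 mm, up to 63 mm high.
- jack_face (a point): Middle of the machined front edge, at bench height. Axes as the jack's: x points into the jack, y along the edge; the flat face is 116 mm long (y) and rises upright to about 21 mm.
- bore_mouth (a point): Centre of the bore's mouth, on top of the boss, 75 mm above the bench.
- spindle: Loose steel spindle, 0.2 to 0.42 kg, 115 mm long, upright in the jack's bore, fully down at the start, collar resting on the boss; pulled out upwards, it drops back if let go. Origin: centre of its foot; z towards its top. Shaft 18 mm across, 65 mm long; then a brass collar 35 mm across, 8 mm thick; then a round pin 14 mm across, 42 mm long.
- collar_top (a point): Centre of the collar's upper face, 73 mm above the spindle's foot (83 mm above the bench at the start).
- pin_mid (a point): Place to grip the spindle: on the axis of the pin, 24 mm above the collar's upper face and 18 mm below the pin's top.
- square: Loose double square, 0.21 kg, standing upright: dark steel stock 18 (x) x 84 (y) x 20 mm high on the bench, blade 4 (x) x 24 (y) mm rising from its middle, knurled nut at the stock's +y end (to y = 55 mm). Origin: centre of the stock's underside; z up. Can be gripped by the blade's two edges, 24 mm apart. Either side of the stock (9 mm from the origin in x) may lie against the jack.
- blade_top (a point): Centre of the blade's upper end, 105 to 125 mm above the stock's underside: it is clamped at another height each time, and the clamp holds more than 70 N.
- lasting_pincers: Lasting pincers with red handles, 209 x 56 x 14 mm, lying left of the jack. Not to be moved.
- tack_cup: Glass cup of tacks, 75 mm across, 28 mm high, behind and left of the jack. Not to be moved.
- bone_folder: White bone folder, 143 x 22 x 4 mm, lying left of the jack towards the robot. Not to be moved.
There are look-alikes about, which are no part of the job. Leave any blue look-alike of the spindle alone. There is more than one size of the square; the one meant has the size given above.

How it is judged:
By the outcome, as a careful person would: the job done as asked, in the order asked, and still so for the second after the job is handed in, while the arm keeps its last pose, push and grip.
It also fails if it takes over 48 s, if anything falls off the work surface, if the arm or the gripper's body presses on something with over 40 N, if the wrist force passes 120 N, or if a joint passes its speed limit or range.

ROBOT

A 6-joint arm with a two-finger parallel gripper is mounted at the origin on a cart in front of the work surface, level with it; the furniture and walls round the work are solid. World frame = base frame: x ahead of the robot, y to its left, z up, the work surface at z = 0. Lengths are in m, angles in rad, forces in N, time in s.
With the tool pointing down it reaches from about 0.375 to 0.75 m from the base axis. Payload 9 kg.
Tool frame: the origin (TCP) lies midway between the tips of the shut fingers; the grasp point (between the pads) lies 19 mm behind it; z points along the fingers, y is the line along which they close (so a half turn about z gives the same grasp; the last joint's range is limited). The gripper opens to 85 mm and grips with 20 to 120 N. Pads are 22 mm wide; open, the fingers measure 114 mm over their backs; the gripper's body (76 mm by 85 mm) begins 54 mm behind the grasp point. The pads swing forward as they close: fully open they stand 13 mm farther back than shut.
Start: joints at [1.057, 0.104, 0.097, 1.564, 0, 1.353], TCP at [0.175, 0.574, 0.231] pointing down, gripper open.
Joint ranges: [-2.99, 2.99], [-0.84, 1.86], [-1.1, 1.16], [-1.84, 2.11], [-1.51, 1.56], [-3.14, 3.14]. Speed limits (rad/s): [2.22, 2.22, 2.57, 3.14, 3.14, 3.14].

INTERFACE

Orientations are given as a unit quaternion [w, x, y, z].
In Python, from workcell import robot gives the robot as it stands.
- The arm moves only by the shell command python3 -m handwheel 'ROWS' [OPENING]. ROWS is JSON, a list of rows, each a list of 2 entries, a list of its own where there are three numbers: the shift along the tool's x, y, z in cm, then the turn, a rotation vector about the tool's x, y, z in degrees. In form: [[[dx, dy, dz], [wx, wy, wz]], ...]. A call has 1 to 8 rows; each row is the pose to reach, as a shift and turn from the pose commanded when the call began, along the tool's axes at that moment; what a row does not reach only later rows make up. A row lasts 1/12 s, in which the tool goes at most 41.7 mm and 7.16 degrees, less where a joint would pass 70% of its speed; a pose out of reach is approached as far as the arm can. A call with a gripper value outside its range is refused whole. OPENING is the finger opening in cm, from 0 to 8.54, set as the call begins (- or left out, the last holds). The fingers move at their own pace and stop on an object; the grip force is fixed at half the most. Time passes only in rows, so rows that repeat a pose let the fingers close. It gives the time, the measured TCP pose, the force, the opening and the grip force at its end, in the units of the state.
- robot.read_state(): the state, without advancing time (a new reading comes with each control period).
- robot.capture(name): name is "scene" or "top" or "wrist"; returns the picture (400x640x3 uint8, red, green, blue); there is no depth.
- robot.camera_info(name): a dict with "fx", "fy", "cx", "cy" (pixels), "k1" (the pictures are not rectified: a ray, as slopes to the right and down, at radius r is drawn at 1 + k1 r^2 times it, then the intrinsics apply), "R" (3x3) and "t" (3): a world point X has camera coordinates R X + t. Camera axes: x right, y down, z forward; pixel columns grow to the right and rows downward; lengths in m; the calibration is good to about 2 mm. A picture is of the moment at which its call begins: read the wrist's pose just before it. camera_info takes no time and is no camera call; for the wrist camera it gives the pose at the moment of the call.
- robot.sign_off(): hands the job in; it is judged then, once.
The state is a dict: "clock": time; "qpos": joint angles; "joint_velocities": joint speeds; "effort": joint torques, N m; "position": TCP position; "ee_rot": TCP orientation; "force": force on the tool from outside, world axes, zero at the start; "moment": the same for the moment, N m; "opening": finger opening in m; "finger_force": force on a finger pad.
Only numpy, scipy, OpenCV 4.12 (cv2) and the standard library are available. Lean on these libraries where they do the work, as an engineer would, in place of code of your own. Each camera call takes 0.05 s, during which the arm holds its last target. There are 200 camera calls.

## Working session

There is one attempt and no reset: what is moved stays moved. The work goes in short steps, Python scripts to look and compute and a shell command to move; the robot and the scene stay as the last step left them, time stands still between calls to the robot, and variables do not carry over. Pictures are saved under pics/ and viewed, at most 10 in all, crops included, and the job is handed in when it is done.

```bash
ls; mkdir -p pics; cat > h.py <<'E'
import numpy as np, cv2
from workcell import robot
def cap(n,f):
    ci=robot.camera_info(n); im=robot.capture(n); cv2.imwrite('pics/'+f+'.png',im[:,:,::-1]); np.savez('pics/'+f+'.npz',im=im,**{k:np.array(v) for k,v in ci.items()}); return im,ci
def load(f):
    d=dict(np.load('pics/'+f+'.npz')); return d['im'],d
def ray(ci,u,v):
    x=(u-ci['cx'])/ci['fx']; y=(v-ci['cy'])/ci['fy']; rd=np.hypot(x,y); r=rd
    for _ in range(30): r=rd/(1+ci['k1']*r*r)
    s=r/rd if rd>0 else 1
    R=np.array(ci['R']); return -R.T@np.array(ci['t']), R.T@np.array([x*s,y*s,1])
def onz(ci,u,v,z):
    o,d=ray(ci,u,v); return o+d*(z-o[2])/d[2]
def tri(c1,p1,c2,p2):
    o1,d1=ray(c1,*p1);o2,d2=ray(c2,*p2)
    s=np.linalg.lstsq(np.c_[d1,-d2],o2-o1,rcond=None)[0]; a=o1+s[0]*d1;b=o2+s[1]*d2
    return (a+b)/2,np.linalg.norm(a-b)
def proj(ci,X):
    p=np.array(ci['R'])@np.array(X)+ci['t']; x,y=p[:2]/p[2]; k=1+ci['k1']*(x*x+y*y); return np.array([ci['fx']*x*k+ci['cx'],ci['fy']*y*k+ci['cy']])
E
python3 - <<'E'
from h import *
np.set_printoptions(precision=4,suppress=True)
for n in ("scene","top"):
    im,ci=cap(n,n+'0'); print(n,-np.array(ci['R']).T@ci['t'],ci['fx'],ci['k1'],np.array(ci['R'])[2])
print(robot.read_state())
E
```

```text
pics
scene [-0.1239 -0.7646  0.5355] 481.04619575972504 -0.04264294529170141 [ 0.6576  0.6231 -0.4235]
top [ 0.328  -0.1171  1.225 ] 433.7973368601413 -0.10711457638895994 [ 0.1931  0.0061 -0.9812]
{'clock': 0.1, 'qpos': array([1.0573, 0.1047, 0.0965, 1.5639, 0.    , 1.3531]), 'joint_velocities': array([-0.0008, -0.0025,  0.0013,  0.0003,  0.0013, -0.0004]), 'effort': array([  0.0082, -55.82  ,  50.4724,   0.013 ,  -0.0001,  -0.    ]), 'position': array([0.1748, 0.5737, 0.2306]), 'ee_rot': array([-0.0002,  0.1474,  0.9891, -0.0006]), 'force': array([-0.2606,  0.3761,  0.5205]), 'moment': array([-0.0245,  0.0032, -0.0253]), 'finger_force': 0.0, 'opening': 0.08532642765634445}
```

View pics/scene0.png

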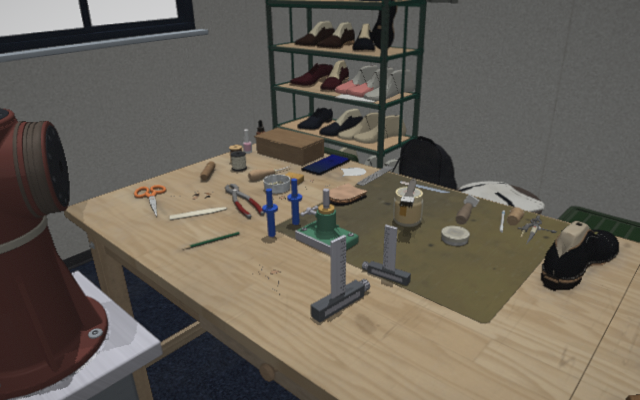

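View pics/top0.png

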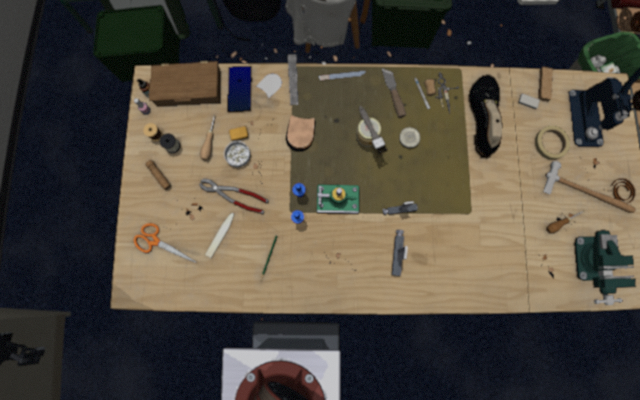

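The scene shows two squares. A is the larger one, at scene (340,300) and top (400,253). B is the smaller one, at scene (388,272) and top (400,209). The green jack is at top (338,198), with two blue look-alike spindles at top (298,190) and (297,217). I'll measure both stocks, which should be 84 mm long, and enlarge a crop to confirm.

```bash
python3 - <<'E'
from h import *
np.set_printoptions(precision=4,suppress=True)
s,cs=load('scene0'); t,ct=load('top0')
a=cv2.resize(s[175:325,230:430],(800,600),interpolation=cv2.INTER_CUBIC)
b=cv2.resize(t[170:290,280:440],(800,600),interpolation=cv2.INTER_CUBIC)
cv2.imwrite('pics/cs.png',a[:,:,::-1]);cv2.imwrite('pics/ct.png',b[:,:,::-1])
hsv=cv2.cvtColor(t,cv2.COLOR_RGB2HSV)
m=cv2.inRange(hsv,(65,90,40),(90,255,255)); n,l,st,c=cv2.connectedComponentsWithStats(m)
for i in range(1,n):
    if st[i,4]>60: print('green',st[i],c[i])
for (u,v) in [(320,198),(338,200),(400,253),(400,209)]: print(u,v,onz(ct,u,v,0.02))
E
```

```text
green [317 185  42  26 643] [340.3281 198.4463]
green [576 238  23  41 412] [585.7816 257.0752]
green [599 242  33  23 364] [613.5797 256.2995]
green [603 279  31  14 236] [616.2712 284.1992]
320 198 [ 0.5666 -0.1028  0.02  ]
338 200 [ 0.5612 -0.1538  0.02  ]
400 253 [ 0.4126 -0.3262  0.02  ]
400 209 [ 0.5365 -0.3291  0.02  ]
```

View pics/cs.png

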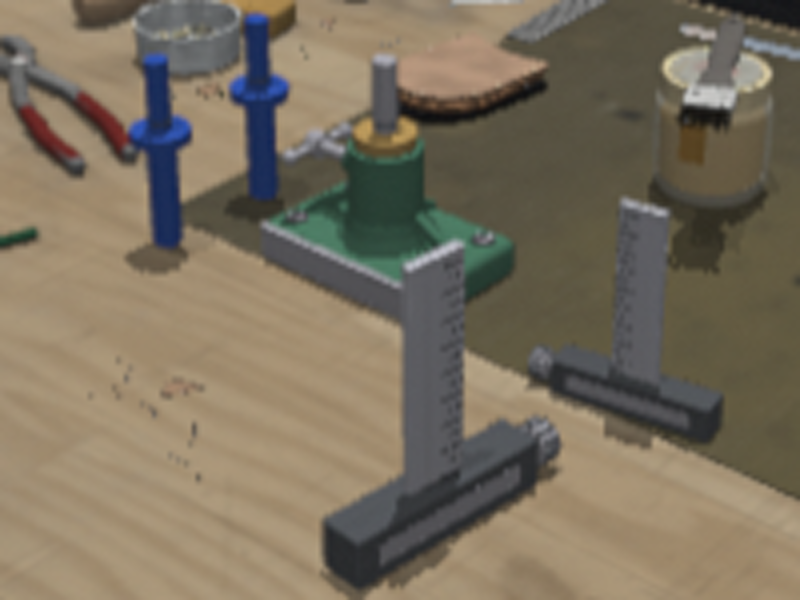

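View pics/ct.png

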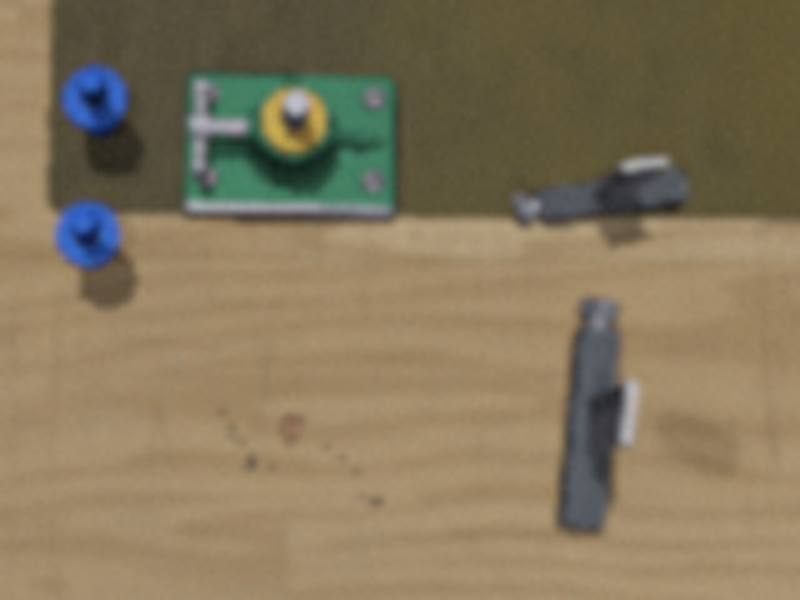

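B's stock measures about 150 crop px at 1.75 px/mm, or roughly 85 mm. A's measures about 114 mm. B is therefore the square meant: scene (388,272), top (400,209), nut at its left (+y) end. Next I'll work out coarse poses.

```bash
python3 - <<'E'
from h import *
np.set_printoptions(precision=4,suppress=True)
s,cs=load('scene0'); t,ct=load('top0')
T=lambda x,y:(280+x/5-.4,170+y/5-.4); S=lambda x,y:(230+x/4-.4,175+y/4-.4)
print('face', onz(ct,*T(187,202),.021),onz(ct,*T(394,204),.021))
print('back', onz(ct,*T(190,75),.022),onz(ct,*T(395,77),.022))
print('collar',onz(ct,*T(294,122),.083))
print('A stock',onz(ct,*T(597,325),.02),onz(ct,*T(582,530),.02))
print('B stock',onz(ct,*T(542,206),.02),onz(ct,*T(687,188),.02))
print('B top tri',tri(cs,S(644,208),ct,T(645,160)))
print('blue',onz(ct,*T(95,97),.08),onz(ct,*T(88,233),.08))
print('pintop',tri(cs,S(384,60),ct,T(296,103)))
w=robot.camera_info('wrist'); st=robot.read_state(); R=np.array(w['R'])
c=-R.T@w['t']; print('wrist cam',c-st['position'],R[2],R[0],w['fx'],w['fy'])
E
```

```text
face [ 0.5319 -0.0947  0.021 ] [ 0.5316 -0.2113  0.021 ]
back [ 0.605  -0.0957  0.022 ] [ 0.6047 -0.2123  0.022 ]
collar [ 0.5654 -0.153   0.083 ]
A stock [ 0.4639 -0.3245  0.02  ] [ 0.3505 -0.3138  0.02  ]
B stock [ 0.5312 -0.295   0.02  ] [ 0.542  -0.3777  0.02  ]
B top tri (array([ 0.5405, -0.3362,  0.1099]), np.float64(0.0008703096165476066))
blue [ 0.5791 -0.0455  0.08  ] [ 0.5047 -0.0431  0.08  ]
pintop (array([ 0.5675, -0.153 ,  0.1229]), np.float64(0.0006984975263269193))
wrist cam [-0.0818  0.0249  0.1421] [ 0.3134 -0.0962 -0.9447] [ 0.2918  0.9565 -0.0006] 281.35856325178185 281.35856325178185
```

```bash
python3 -m handwheel '[[[-43.5,-31,0],[0,0,-24.5]],[[-43.5,-31,0],[0,0,-24.5]],[[-43.5,-31,0],[0,0,-24.5]],[[-43.5,-31,0],[0,0,-24.5]],[[-43.5,-31,0],[0,0,-24.5]],[[-43.5,-31,0],[0,0,-24.5]],[[-43.5,-31,0],[0,0,-24.5]],[[-43.5,-31,0],[0,0,-24.5]]]'; python3 -c "
from h import *
from scipy.spatial.transform import Rotation as Ro
s=robot.read_state();R=Ro.from_quat(s['ee_rot'],scalar_first=True).as_matrix();print(R.round(3));print(100*R.T@(np.array([.525,-.335,.22])-s['position']))"
```

```text
clock: 0.77
position: [0.3737, 0.3149, 0.2312]
ee_rot: [-0.0, -0.066, 0.998, 0.0]
force: [1.2, 1.0, -0.5]
opening: 0.0857
finger_force: 0.0
[[-0.991 -0.132 -0.   ]
 [-0.132  0.991  0.   ]
 [ 0.     0.    -1.   ]]
[ -6.43562407 -66.41182581   1.10998714]
```

```bash
python3 -m handwheel '[[[-6.4,-66.4,1.1],[0,0,0]],[[-6.4,-66.4,1.1],[0,0,0]],[[-6.4,-66.4,1.1],[0,0,0]],[[-6.4,-66.4,1.1],[0,0,0]],[[-6.4,-66.4,1.1],[0,0,0]],[[-6.4,-66.4,1.1],[0,0,0]],[[-6.4,-66.4,1.1],[0,0,0]],[[-6.4,-66.4,1.1],[0,0,0]]]'; python3 -m handwheel '[[[-3.2,-33.2,0.5],[0,0,0]],[[-3.2,-33.2,0.5],[0,0,0]],[[-3.2,-33.2,0.5],[0,0,0]],[[-3.2,-33.2,0.5],[0,0,0]],[[-3.2,-33.2,0.5],[0,0,0]],[[-3.2,-33.2,0.5],[0,0,0]],[[-3.2,-33.2,0.5],[0,0,0]],[[-3.2,-33.2,0.5],[0,0,0]]]'; python3 -c "
from h import *
from scipy.spatial.transform import Rotation as Ro
cap('wrist','w1')
s=robot.read_state();R=Ro.from_quat(s['ee_rot'],scalar_first=True).as_matrix();print(R.round(3));print(s['position'])"
```

```text
clock: 1.43
position: [0.4483, -0.0101, 0.2258]
ee_rot: [0.0, -0.066, 0.998, 0.0]
force: [1.4, 0.3, -0.3]
opening: 0.0852
finger_force: 0.0
clock: 2.1
position: [0.5236, -0.3348, 0.2202]
ee_rot: [-0.0, -0.066, 0.998, 0.0]
force: [1.5, -0.0, 0.7]
opening: 0.0855
finger_force: 0.0
[[-0.992 -0.127 -0.002]
 [-0.127  0.992  0.   ]
 [ 0.002  0.    -1.   ]]
[ 0.52373725 -0.34133927  0.21667017]
```

View pics/w1.png

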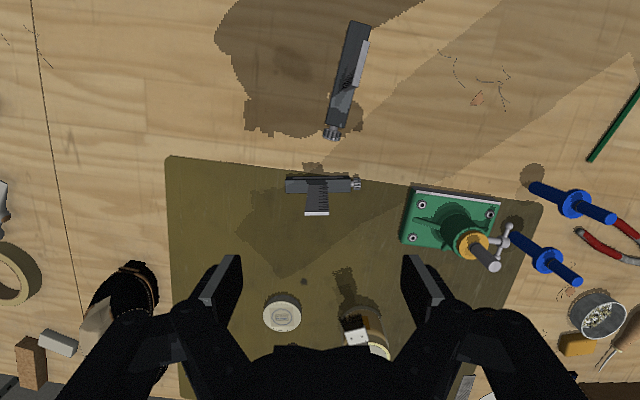

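The wrist picture shows square B at (320,190), with its blade top at about (316,214) and its nut at (356,184). The jack face's bright edge runs from (413,187) to (500,195). I'll enlarge it to get accurate pixels.

```bash
python3 - <<'E'
from h import *
im,c=load('w1')
a=cv2.resize(im[155:225,275:375],None,fx=7.8,fy=7.8,interpolation=cv2.INTER_CUBIC)[:,:780]
b=cv2.resize(im[180:280,395:515],None,fx=4,fy=4,interpolation=cv2.INTER_CUBIC)
a=cv2.resize(im[160:222,280:366],None,fx=6,fy=6,interpolation=cv2.INTER_CUBIC)
b=cv2.resize(im[182:275,398:512],None,fx=2.4,fy=2.4,interpolation=cv2.INTER_CUBIC)
o=np.zeros((372,516+274,3),np.uint8);o[:a.shape[0],:516]=a;o[:b.shape[0],516:516+b.shape[1]]=b
cv2.imwrite('pics/cw.png',o[:,:,::-1])
E
```

```text
(no output)
```

View pics/cw.png

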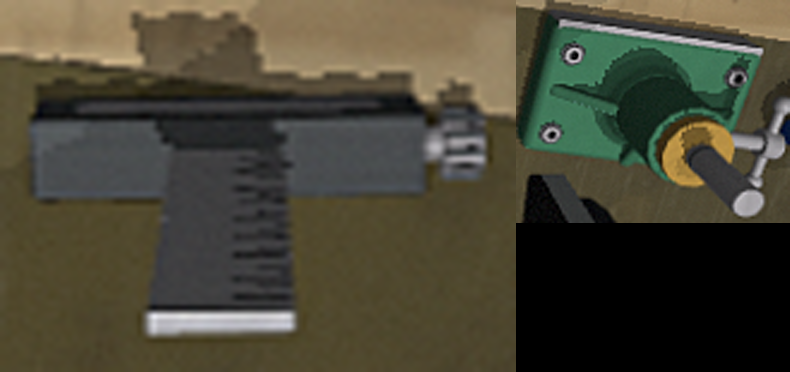

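```bash
python3 - <<'E'
from h import *
np.set_printoptions(precision=4,suppress=True)
im,c=load('w1'); s,cs=load('scene0'); t,ct=load('top0')
A=lambda x,y:(280+x/6-.4,160+y/6-.4);B=lambda x,y:(398+x/2.4-.3,182+y/2.4-.3)
P=[onz(c,*A(*p),.02) for p in [(33,118),(422,118),(424,195),(30,197)]];print(np.array(P))
print('centre',np.mean(P,0),'len',np.linalg.norm(P[0]-P[1]),np.linalg.norm(P[1]-P[2]))
d=P[1]-P[0]+P[2]-P[3];print('yaw of y axis',np.degrees(np.arctan2(d[1],d[0])))
for z in (.105,.11,.115,.12): 
    q=onz(c,*A(145,323),z),onz(c,*A(294,320),z);print(z,np.linalg.norm(q[0]-q[1]),(q[0]+q[1])/2)
T=lambda x,y:(280+x/5-.4,170+y/5-.4); S=lambda x,y:(230+x/4-.4,175+y/4-.4)
print(tri(c,A(220,322),cs,S(644,208)),tri(c,A(220,322),ct,T(645,163)))
f=onz(c,*B(43,22),.021),onz(c,*B(246,50),.021);print('face',f);e=f[1]-f[0];print(np.linalg.norm(e),np.degrees(np.arctan2(e[1],e[0])),(f[0]+f[1])/2)
print('collar',onz(c,*B(182,154),.083))
print(robot.read_state()['position'])
E
```

```text
[[ 0.5371 -0.3784  0.02  ]
 [ 0.5264 -0.2975  0.02  ]
 [ 0.5431 -0.2943  0.02  ]
 [ 0.5545 -0.3774  0.02  ]]
centre [ 0.5403 -0.3369  0.02  ] len 0.08160550957785778 0.01699494619043518
yaw of y axis 97.65069933160939
0.105 0.024493469733159762 [ 0.5431 -0.3368  0.105 ]
0.11 0.02401746021014399 [ 0.5411 -0.337   0.11  ]
0.115 0.023541450687128217 [ 0.5391 -0.3372  0.115 ]
0.12 0.023065441164112407 [ 0.5371 -0.3373  0.12  ]
(array([ 0.5407, -0.3364,  0.11  ]), np.float64(0.0013896359706456387)) (array([ 0.5392, -0.3365,  0.1131]), np.float64(0.0016802771653082744))
face (array([ 0.5302, -0.2117,  0.021 ]), array([ 0.5311, -0.0963,  0.021 ]))
0.11543755039136676 89.56320012073995 [ 0.5307 -0.154   0.021 ]
collar [ 0.5686 -0.1545  0.083 ]
[ 0.5237 -0.3413  0.2167]
```

```bash
python3 -m handwheel '[[[-1.5,-0.2,3],[0,0,0]],[[-1.5,-0.2,5],[0,0,0]],[[-1.5,-0.2,5],[0,0,0]],[[-1.5,-0.2,5],[0,0,0]],[[-1.5,-0.2,5],[0,0,0]]]'; python3 -c "
from h import *
from scipy.spatial.transform import Rotation as Ro
s=robot.read_state();R=Ro.from_quat(s['ee_rot'],scalar_first=True).as_matrix();print(R.round(3));print(100*R.T@(np.array([.540,-.337,.063])-s['position']))"
```

```text
clock: 2.57
position: [0.5389, -0.3327, 0.1722]
ee_rot: [0.0, -0.066, 0.998, -0.0]
force: [0.5, 0.8, -0.2]
opening: 0.0857
finger_force: 0.0
[[-0.991 -0.132  0.001]
 [-0.132  0.991 -0.001]
 [-0.001 -0.001 -1.   ]]
[-0.04139998 -0.43125306 10.92408404]
```

```bash
python3 -m handwheel '[[[-0.1,-0.4,2.5],[0,0,0]],[[-0.1,-0.4,5],[0,0,0]],[[-0.1,-0.4,7.5],[0,0,0]],[[-0.1,-0.4,9.8],[0,0,0]],[[-0.1,-0.4,10.8],[0,0,0]],[[-0.1,-0.4,10.8],[0,0,0]],[[-0.1,-0.4,10.8],[0,0,0]]]'; python3 -c "
from h import *
im,c=cap('wrist','w2')
cv2.imwrite('pics/w2c.png',cv2.resize(im[100:400,120:520],(800,600))[:,:,::-1])
s=robot.read_state();print(s['position'])"
```

```text
clock: 3.15
position: [0.5408, -0.3369, 0.0645]
ee_rot: [0.001, -0.066, 0.998, -0.001]
force: [0.8, -0.7, -0.1]
opening: 0.0852
finger_force: 0.0
[ 0.54125663 -0.3373151   0.06530992]
```

View pics/w2c.png

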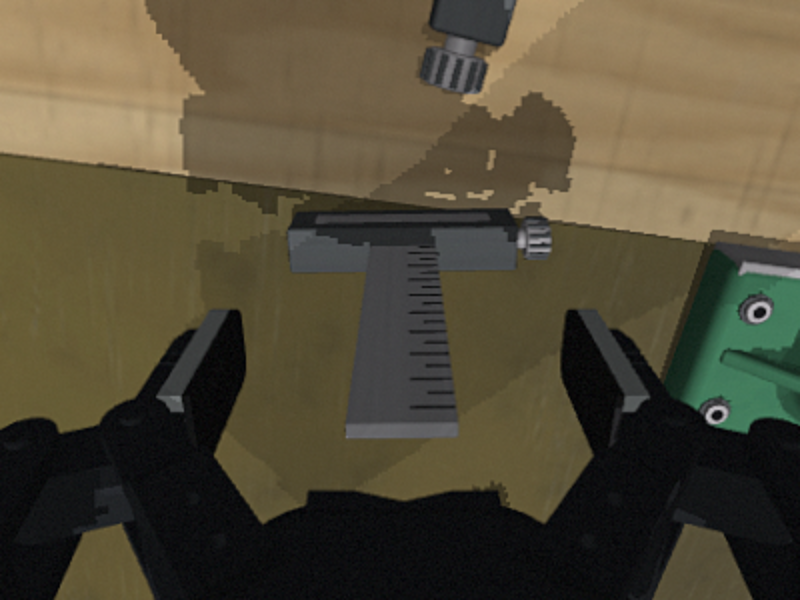

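The blade (crop 350–455, top end at y≈430) is centred between the open pads, so I'll close the gripper.

```bash
python3 -m handwheel '[[[0,0,0],[0,0,0]],[[0,0,0],[0,0,0]],[[0,0,0],[0,0,0]],[[0,0,0],[0,0,0]],[[0,0,0],[0,0,0]],[[0,0,0],[0,0,0]],[[0,0,0],[0,0,0]],[[0,0,0],[0,0,0]]]' 0; python3 -m handwheel '[[[0,0,0],[0,0,0]],[[0,0,-0.5],[0,0,0]],[[0,0,-1],[0,0,0]],[[0,0,-1],[0,0,0]],[[0,0,-1],[0,0,0]]]'; python3 -c "
from h import *
from scipy.spatial.transform import Rotation as Ro
s=robot.read_state();R=Ro.from_quat(s['ee_rot'],scalar_first=True).as_matrix();print(R.round(3),s['force'],s['moment'])
for p in ([.49,-.2,.0745],[.508,-.154,.0745]): print(100*R.T@(np.array(p)-s['position']))"
```

```text
clock: 3.87
position: [0.5405, -0.3369, 0.0632]
ee_rot: [0.0, -0.066, 0.998, -0.0]
force: [0.0, -1.3, 2.7]
opening: 0.0227
finger_force: 58.7
clock: 4.28
position: [0.5404, -0.3365, 0.073]
ee_rot: [0.0, -0.066, 0.998, 0.0]
force: [0.3, 0.4, -2.9]
opening: 0.0229
finger_force: 58.8
[[-0.991 -0.132  0.   ]
 [-0.132  0.991  0.   ]
 [-0.     0.    -1.   ]] [ 0.28439499  0.40262574 -2.92036236] [-0.03021859 -0.00070993 -0.01179727]
[ 3.20543005 14.19515661 -0.14898852]
[ 0.81608044 18.51846641 -0.14807953]
```

```bash
python3 -m handwheel '[[[1.9,3,0],[0,0,3.9]],[[1.9,6,0],[0,0,7.8]],[[1.9,9,0],[0,0,7.8]],[[1.9,12,0],[0,0,7.8]],[[1.9,15,0],[0,0,7.8]],[[1.9,18,0],[0,0,7.8]],[[1.9,18.7,0],[0,0,7.8]],[[1.9,18.7,0],[0,0,7.8]]]';  python3 -m handwheel '[[[0,0,0],[0,0,0]],[[0,0,0],[0,0,0]],[[0,0,0],[0,0,0]],[[0,0,0],[0,0,0]]]'; python3 -c "
from h import *
from scipy.spatial.transform import Rotation as Ro
im,c=cap('wrist','w3')
s=robot.read_state();R=Ro.from_quat(s['ee_rot'],scalar_first=True).as_matrix();print(R.round(4))
cv2.imwrite('pics/w3c.png',cv2.resize(im[100:325,170:470],(800,600),interpolation=cv2.INTER_CUBIC)[:,:,::-1])"
```

```text
clock: 4.95
position: [0.4966, -0.1516, 0.0726]
ee_rot: [-0.0, 0.001, 1.0, 0.0]
force: [-0.7, -0.6, -2.2]
opening: 0.0224
finger_force: 59.5
clock: 5.28
position: [0.497, -0.1546, 0.0728]
ee_rot: [-0.0, 0.003, 1.0, 0.0]
force: [0.3, 0.9, -2.3]
opening: 0.0227
finger_force: 59.4
[[-1.0e+00  5.4e-03 -1.0e-04]
 [ 5.4e-03  1.0e+00  1.0e-04]
 [ 1.0e-04  1.0e-04 -1.0e+00]]
```

View pics/w3c.png

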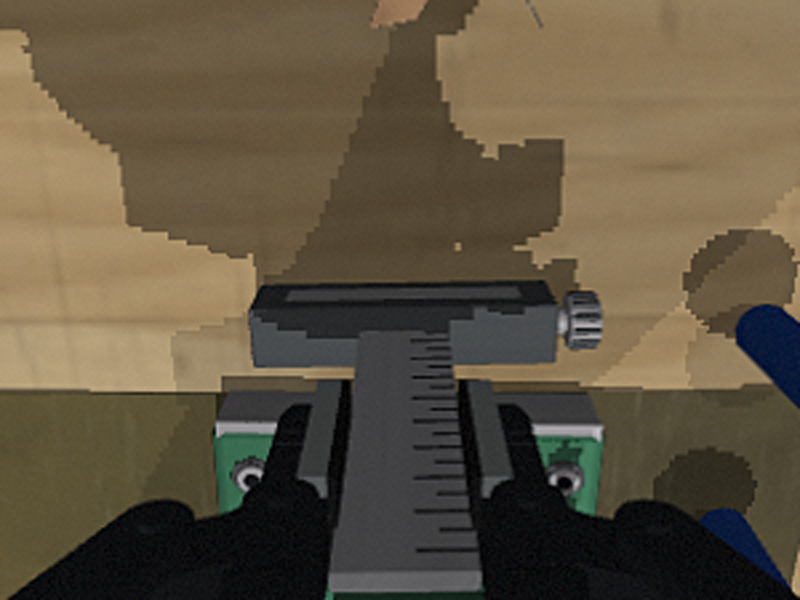

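```bash
python3 - <<'E'
from h import *
np.set_printoptions(precision=4,suppress=True)
im,c=load('w3'); k=300/800
P=lambda x,y:(170+x*k-.3,100+y*k-.3)
for z in(.028,.03): print('stock',onz(c,*P(251,365),z),onz(c,*P(556,363),z))
print('face base',onz(c,*P(224,392),0),onz(c,*P(600,391),0))
print('face lip',onz(c,*P(217,427),.021),onz(c,*P(602,425),.021))
E
python3 -m handwheel '[[[0,0,0.5],[0,0,0]],[[0,0,0.8],[0,0,0]],[[-0.5,0,0.8],[0,0,0]],[[-1,0,0.8],[0,0,0]],[[-1.3,0,0.8],[0,0,0]],[[-1.5,0,0.8],[0,0,0]],[[-1.5,0,0.8],[0,0,0]],[[-1.5,0,0.8],[0,0,0]]]'
```

```text
stock [ 0.5059 -0.1969  0.028 ] [ 0.5058 -0.1124  0.028 ]
stock [ 0.5048 -0.1965  0.03  ] [ 0.5047 -0.1128  0.03  ]
face base [ 0.5297 -0.2128  0.    ] [ 0.5301 -0.0912  0.    ]
face lip [ 0.5299 -0.2102  0.021 ] [ 0.5299 -0.0958  0.021 ]
clock: 6.0
position: [0.5121, -0.1537, 0.0649]
ee_rot: [-0.0, 0.002, 1.0, 0.0]
force: [-0.6, -0.5, -1.7]
opening: 0.023
finger_force: 59.5
```

```bash
python3 -m handwheel '[[[-0.3,0,0],[0,0,0]],[[-0.5,0,0],[0,0,0]],[[-0.6,0,0],[0,0,0]],[[-0.6,0,0],[0,0,0]]]'; python3 -m handwheel '[[[-0.1,0,0],[0,0,0]],[[-0.15,0,0],[0,0,0]],[[-0.15,0,0],[0,0,0]]]'
```

```text
clock: 6.33
position: [0.5182, -0.1538, 0.0649]
ee_rot: [0.0, 0.002, 1.0, -0.0]
force: [0.5, -0.2, -2.0]
opening: 0.0226
finger_force: 59.5
clock: 6.58
position: [0.5193, -0.1537, 0.0648]
ee_rot: [-0.0, 0.002, 1.0, 0.0]
force: [-0.8, 1.0, -2.0]
opening: 0.0227
finger_force: 59.5
```

```bash
python3 -m handwheel '[[[-0.1,0,0],[0,0,0]],[[-0.1,0,0],[0,0,0]],[[-0.1,0,0],[0,0,0]]]'
```

```text
clock: 6.83
position: [0.52, -0.1537, 0.0648]
ee_rot: [-0.0, 0.002, 1.0, 0.0]
force: [-4.3, 0.6, 1.0]
opening: 0.0224
finger_force: 59.8
```

```bash
python3 -m handwheel '[[[0.05,0,0.1],[0,0,0]],[[0.05,0,0.15],[0,0,0]],[[0.05,0,0.18],[0,0,0]],[[0,0,0.18],[0,0,0]],[[0,0,0.18],[0,0,0]]]'; python3 -c "
from h import *
im,c=cap('wrist','w4')
im,c=cap('scene','s4')
"
```

```text
clock: 7.25
position: [0.5202, -0.1539, 0.0633]
ee_rot: [-0.0, 0.002, 1.0, -0.0]
force: [-7.1, -0.1, 3.4]
opening: 0.0227
finger_force: 60.1
```

```bash
python3 -m handwheel '[[[0.02,0,0],[0,0,0]],[[0.02,0,0],[0,0,0]]]'; python3 -m handwheel '[[[0.02,0,0],[0,0,0]],[[0.02,0,0],[0,0,0]],[[0.02,0,0],[0,0,0]],[[0.02,0,0],[0,0,0]],[[0.02,0,0],[0,0,0]],[[0.02,0,0],[0,0,0]]]' 6; python3 -c "
from h import *
im,c=cap('wrist','w5')
cv2.imwrite('pics/w5c.png',cv2.resize(im[130:280,220:420],(800,600),interpolation=cv2.INTER_CUBIC)[:,:,::-1])"
```

```text
clock: 7.52
position: [0.5201, -0.1539, 0.0633]
ee_rot: [-0.0, 0.002, 1.0, -0.0]
force: [-6.8, 0.4, 2.5]
opening: 0.0227
finger_force: 60.0
clock: 8.02
position: [0.5202, -0.1538, 0.0631]
ee_rot: [0.0, 0.002, 1.0, 0.0]
force: [0.5, -0.3, 0.3]
opening: 0.0598
finger_force: 0.0
```

View pics/w5c.png

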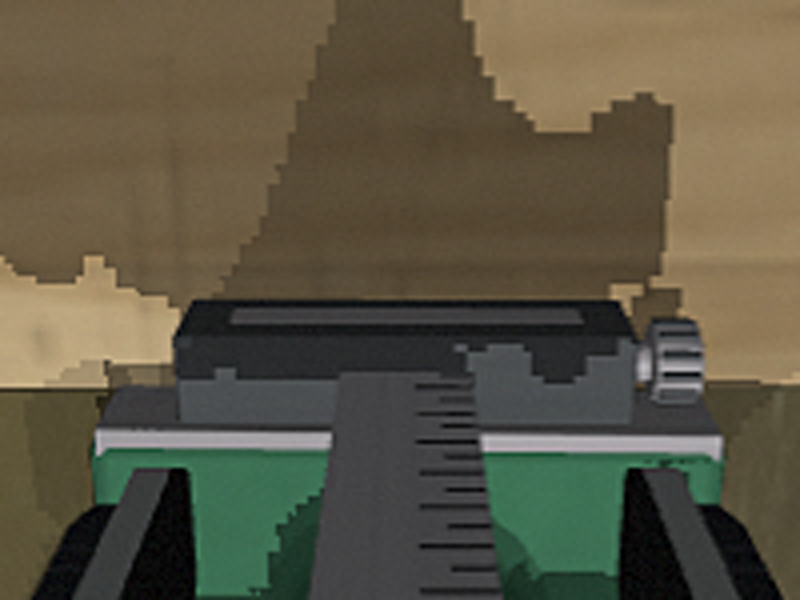

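```bash
python3 - <<'E'
from h import *
np.set_printoptions(precision=4,suppress=True)
im,c=load('w5'); 
g=cv2.cvtColor(im,cv2.COLOR_RGB2GRAY).astype(int)
for u in (270,278,288,298,345,355,365,372): print(u, g[222:246,u])
P=lambda x,y:(220+x/4-.4,130+y/4-.4)
print('stock',onz(c,*P(181,422),.02),onz(c,*P(632,425),.02))
print('face',onz(c,*P(98,430),.021),onz(c,*P(722,435),.021))
print('base',onz(c,*P(110,388),0),onz(c,*P(715,384),0))
E
```

```text
270 [ 42  42  38  86  80  78  78  80  80  75  81  77  76  73  47  73 156 162
 158 163  90  80  88  93]
278 [ 82  76  76  80  78  79  77  78  76  79  76  77  78  74  50  62 157 162
 163 165  89  78  88  93]
288 [ 41  44  38  83  80  78  78  76  77  78  76  76  75  75  53  49 147 166
 163 164 114  75  85  91]
298 [ 41  45  36  84  80  79  78  77  78  79  76  76  76  75  51  43 150 166
 163 168 114  73  87  92]
345 [ 79  80  77  77  81  79  80  78  76  78  78  79  75  79  51  51 110 180
 167 165 173  67  82  91]
355 [ 39  40  75  70  79  79  79  77  74  77  75  76  77  81  55  51  99 178
 167 167 171  65  85  92]
365 [ 38  34  81  80  78  78  77  78  78  76  74  75  78  79  55  51  80 171
 169 168 169  91  81  91]
372 [ 77  79  79  79  79  76  79  76  77  76  79  77  77  83  56  52  79 169
 169 167 170  90  81  93]
stock [ 0.5271 -0.1949  0.02  ] [ 0.5281 -0.1124  0.02  ]
face [ 0.5282 -0.21    0.021 ] [ 0.5298 -0.0959  0.021 ]
base [ 0.5295 -0.2131  0.    ] [ 0.5292 -0.0918  0.    ]
```

The stock lies along the face, but the +y end's dark seam is about 1 px wider, roughly 0.3°. I'll make sure it's flush by pushing the stock low down with two open, pitched fingers. First I'll raise clear and back off.

```bash
python3 -m handwheel '[[[0,0,-3.5],[0,0,0]],[[0,0,-7],[0,0,0]],[[0,0,-9],[0,0,0]],[[3,0,-9],[0,-7,0]],[[6,0,-9],[0,-14,0]],[[9,0,-9],[0,-21,0]],[[9,0,-9],[0,-28,0]],[[9,0,-9],[0,-32,0]]]' 5.5; python3 -m handwheel '[[[0,0,0],[0,0,0]],[[0,0,0],[0,0,0]]]';python3 -c "
from h import *
from scipy.spatial.transform import Rotation as Ro
s=robot.read_state();R=Ro.from_quat(s['ee_rot'],scalar_first=True).as_matrix();print(R.round(3),s['qpos'])
for p in ([.465,-.155,.02],[.49,-.155,.012]): print(100*R.T@(np.array(p)-s['position']))
w=robot.camera_info('wrist'); print(-np.array(w['R']).T@w['t'])"
```

```text
clock: 8.73
position: [0.4361, -0.1529, 0.1568]
ee_rot: [0.15, 0.003, 0.989, 0.004]
force: [-0.4, -0.6, 0.5]
opening: 0.0549
finger_force: 0.0
clock: 8.9
position: [0.4361, -0.1534, 0.1569]
ee_rot: [0.149, 0.005, 0.989, 0.004]
force: [-0.1, -0.1, 0.2]
opening: 0.055
finger_force: 0.0
[[-0.956  0.008  0.295]
 [ 0.01   1.     0.006]
 [-0.295  0.008 -0.956]] [-0.7688054  -0.72586764 -0.746976    1.33554176  0.21051397 -0.73698259]
[ 1.26958431 -0.25637733 13.93602502]
[-0.88366848 -0.24345753 15.43713644]
[ 0.31226992 -0.15322277  0.26769092]
```

```bash
python3 -m handwheel '[[[-0.3,-0.2,3],[0,-4,0]],[[-0.3,-0.2,6],[0,-8,0]],[[-0.3,-0.2,9],[0,-12,0]],[[-0.3,-0.2,12.3],[0,-15,0]],[[-0.3,-0.2,12.3],[0,-15,0]],[[-0.3,-0.2,12.3],[0,-15,0]],[[-0.3,-0.2,12.3],[0,-15,0]]]';python3 -c "
from h import *
from scipy.spatial.transform import Rotation as Ro
s=robot.read_state();R=Ro.from_quat(s['ee_rot'],scalar_first=True).as_matrix();print(R.round(3),s['qpos'])
for p in ([.49,-.155,.016],): print(100*R.T@(np.array(p)-s['position']))"
```

```text
clock: 9.48
position: [0.486, -0.1607, 0.039]
ee_rot: [0.269, 0.003, 0.963, 0.01]
force: [-0.4, 0.8, -0.0]
opening: 0.055
finger_force: 0.0
[[-0.855  0.001  0.518]
 [ 0.011  1.     0.017]
 [-0.518  0.02  -0.855]] [-0.8267514  -0.83770915 -1.09226903  0.93919206  0.40366965 -0.74237487]
[0.85739826 0.52518032 2.18183086]
```

```bash
python3 -m handwheel '[[[0.8,0.5,1.5],[0,0,0]],[[1.0,0.5,2.5],[0,0,0]],[[1.0,0.5,2.5],[0,0,0]],[[1.0,0.5,2.5],[0,0,0]]]';python3 -c "
from h import *
from scipy.spatial.transform import Rotation as Ro
s=robot.read_state();R=Ro.from_quat(s['ee_rot'],scalar_first=True).as_matrix();print(R.round(3),s['qpos'])
for p in ([.495,-.155,.007],[.50,-.155,.007]): print(100*R.T@(np.array(p)-s['position']))"
```

```text
clock: 9.82
position: [0.495, -0.1581, 0.0141]
ee_rot: [0.267, 0.002, 0.964, 0.012]
force: [-0.1, 0.1, -0.2]
opening: 0.055
finger_force: 0.0
[[-0.858 -0.002  0.514]
 [ 0.011  1.     0.021]
 [-0.514  0.024 -0.858]] [-0.80278326 -0.75981368 -1.09401849  0.85757956  0.39457046 -0.72136636]
[0.36865307 0.29644868 0.61667945]
[-0.06030179  0.29554272  0.87357808]
```

```bash
python3 -m handwheel '[[[0.2,0.3,0.6],[0,0,0]],[[0.1,0.3,0.75],[0,0,0]],[[0.1,0.3,0.75],[0,0,0]],[[0.1,0.3,0.75],[0,0,0]]]';python3 -m handwheel '[[[-0.1,0,0.05],[0,0,0]],[[-0.2,0,0.11],[0,0,0]],[[-0.2,0,0.11],[0,0,0]]]'
```

```text
clock: 10.15
position: [0.4994, -0.1564, 0.0083]
ee_rot: [0.267, 0.002, 0.964, 0.011]
force: [-0.2, 0.5, -0.1]
opening: 0.0551
finger_force: 0.0
clock: 10.4
position: [0.5019, -0.1566, 0.0085]
ee_rot: [0.267, 0.002, 0.964, 0.011]
force: [-0.8, -0.3, -0.4]
opening: 0.055
finger_force: 0.0
```

```bash
python3 -m handwheel '[[[0.15,0,0.26],[0,0,0]],[[0.15,0,0.26],[0,0,0]],[[0.06,0,0.31],[0,0,0]],[[0.06,0,0.31],[0,0,0]]]';python3 -m handwheel '[[[-0.09,0,0.05],[0,0,0]],[[-0.09,0,0.05],[0,0,0]],[[-0.09,0,0.05],[0,0,0]]]'
```

```text
clock: 10.73
position: [0.5028, -0.1564, 0.0051]
ee_rot: [0.267, 0.002, 0.964, 0.011]
force: [-0.0, 1.4, -0.5]
opening: 0.0546
finger_force: 0.0
clock: 10.98
position: [0.5038, -0.1564, 0.0053]
ee_rot: [0.267, 0.002, 0.964, 0.011]
force: [0.3, 0.1, 0.1]
opening: 0.0551
finger_force: 0.0
```

```bash
python3 -m handwheel '[[[-0.09,0,0.05],[0,0,0]],[[-0.09,0,0.05],[0,0,0]],[[-0.09,0,0.05],[0,0,0]]]'
```

```text
clock: 11.23
position: [0.5048, -0.1564, 0.0053]
ee_rot: [0.267, 0.002, 0.964, 0.011]
force: [0.5, -0.7, -1.4]
opening: 0.0547
finger_force: 0.0
```

```bash
python3 -m handwheel '[[[-0.09,0,0.05],[0,0,0]],[[-0.09,0,0.05],[0,0,0]],[[-0.13,0,0.08],[0,0,0]],[[-0.13,0,0.08],[0,0,0]]]';  python3 -m handwheel '[[[-0.09,0,0.05],[0,0,0]],[[-0.09,0,0.05],[0,0,0]],[[-0.09,0,0.05],[0,0,0]]]'; python3 -c "
from h import *
cap('wrist','w6');cap('scene','s6');print(robot.read_state()['force'])"
```

```text
clock: 11.57
position: [0.506, -0.1563, 0.0051]
ee_rot: [0.267, 0.003, 0.964, 0.011]
force: [-6.2, 0.8, 4.1]
opening: 0.055
finger_force: 3.1
clock: 11.82
position: [0.5065, -0.1563, 0.0049]
ee_rot: [0.266, 0.003, 0.964, 0.011]
force: [-15.5, 1.6, 9.8]
opening: 0.0549
finger_force: 7.8
[-15.71021897   2.43192187   9.21911907]
```

Contact is firm at 15 N, pressing the stock against the face and down onto the bench. I'll retreat and check.

```bash
python3 -m handwheel '[[[0.4,0,-0.25],[0,0,0]],[[0.9,0,-0.5],[0,0,0]],[[0.8,0,-3],[0,0,0]],[[0,0,-7],[0,5,0]],[[-2,0,-11],[0,12,0]],[[-4,0,-15],[0,19,0]],[[-5,0,-19],[0,26,0]],[[-5,0,-19],[0,31,0]]]'; python3 -m handwheel '[[[0,0,0],[0,0,0]],[[0,0,0],[0,0,0]]]'; python3 -c "
from h import *
from scipy.spatial.transform import Rotation as Ro
w,c=cap('wrist','w7');t,_=cap('top','t7');q,_=cap('scene','s7')
s=robot.read_state();R=Ro.from_quat(s['ee_rot'],scalar_first=True).as_matrix();print(R.round(3),s['position'])
a=cv2.resize(q[185:285,275:365],(540,600),interpolation=cv2.INTER_CUBIC)
cv2.imwrite('pics/s7c.png',a[:,:,::-1])"
```

```text
clock: 12.58
position: [0.4535, -0.1611, 0.1923]
ee_rot: [0.029, -0.0, 1.0, 0.011]
force: [-0.3, 0.7, 1.2]
opening: 0.0548
finger_force: 0.0
clock: 12.75
position: [0.455, -0.1612, 0.1901]
ee_rot: [0.031, -0.0, 0.999, 0.012]
force: [0.0, -0.3, -1.0]
opening: 0.0548
finger_force: 0.0
[[-0.998 -0.     0.06 ]
 [ 0.001  1.     0.025]
 [-0.06   0.025 -0.998]] [ 0.45238318 -0.15984736  0.18750749]
```

View pics/s7c.png

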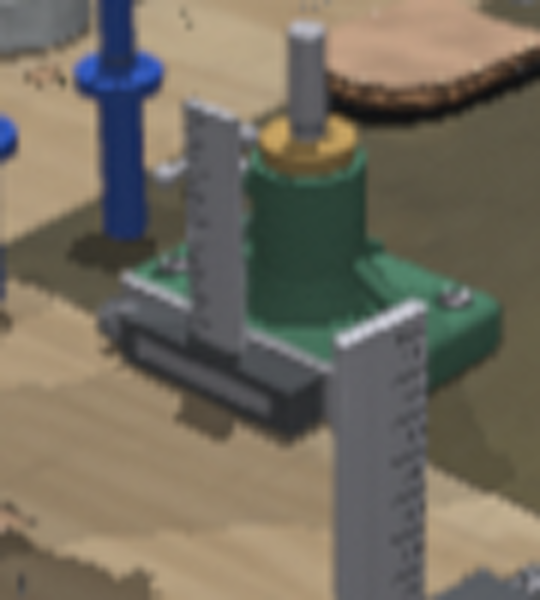

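The square now stands upright with its stock along the machined edge: stock from (120,340) to (320,400), blade top at (214,110) beside the collar at (308,138). Next I'll measure the blade height numerically from the wrist views, using known widths (blade 24 mm, stock 84 mm).

```bash
python3 - <<'E'
from h import *
from scipy.optimize import brentq
np.set_printoptions(precision=4,suppress=True)
im,c=load('w2'); g=cv2.cvtColor(im,cv2.COLOR_RGB2GRAY).astype(int)
for r in (312,314,316,318): print(r,g[r,286:300],g[r,342:356])
for u in (300,320,340): print(u,g[305:325,u])
for r in (226,230,234): print(r,g[r,258:272],g[r,372:386])
for u in (275,290,350,365): print(u,g[228:242,u], im[228:242,u,2])
im,c=load('w7'); R=np.array(c['R'])
print([ (n,proj(c,X)) for n,X in dict(bt=[.519,-.155,.111],st=[.528,-.155,.02],col=[.567,-.153,.083],pin=[.567,-.153,.125]).items()])
E
```

```text
312 [79 77 77 75 80 78 77 91 94 94 96 96 92 96] [ 99 101 101 105 102 101  95  85  86  87  86  86  87  86]
314 [ 77  77  78  78  79  77  59 102 102 101 103 101 100 102] [100 102  99  99  97  99  94  87  86  89  89  87  89  86]
316 [ 72  74  77  76  75  76  73  99 102 100 101 101 100  99] [101  99  97  99  98 102  97  87  89  89  88  89  88  88]
318 [ 74  76  77  79  77  74  81 132 104 108 106 103 102 104] [91 89 91 93 93 91 88 85 88 87 86 87 85 86]
300 [ 67  70  67  69  68  65  75  95 101 101 100 100  98 106  76  73  77  76
  78  75]
320 [ 67  68  69  70  63  66  82  98 102 100 100  99 100 102  78  73  75  77
  79  79]
340 [ 68  67  66  66  66  63  85  96  98  98 101 101 101  93  88  87  87  86
  88  87]
226 [78 76 73 74 75 71 54 80 78 80 77 78 79 79] [76 81 78 78 81 74 66 75 70 56 46 82 93 55]
230 [78 76 75 76 76 76 57 77 80 79 81 78 80 78] [76 76 74 75 76 69 62 70 70 70 76 73 70 69]
234 [77 78 76 75 75 78 74 62 79 76 75 76 75 77] [78 79 77 77 77 72 67 70 71 72 72 72 70 72]
275 [79 80 79 79 77 76 74 79 62 78 75 75 77 74] [82 82 82 82 78 78 79 85 48 47 46 47 48 46]
290 [81 78 76 80 77 74 75 76 67 78 76 74 76 75] [83 79 79 81 79 78 79 83 46 45 49 44 49 46]
350 [76 78 74 76 71 79 80 63 79 74 74 78 77 78] [80 81 77 79 74 84 87 51 48 45 45 49 49 51]
365 [80 78 77 75 76 77 79 67 78 76 78 76 75 74] [83 81 79 77 78 82 85 42 49 49 50 48 49 48]
[('bt', array([325.6323, 266.2682])), ('st', array([322.7496, 227.6669])), ('col', array([326.141 , 287.1174])), ('pin', array([327.9012, 316.7302]))]
```

```bash
python3 - <<'E'
from h import *
from scipy.optimize import brentq
np.set_printoptions(precision=4,suppress=True)
im,c=load('w2'); print(c['R'][2], -c['R'].T@c['t'])
def zw(c,pl,pr,L): return brentq(lambda z:np.linalg.norm(onz(c,*pl,z)-onz(c,*pr,z))-L,-.1,.2)
for e in (-.3,0,.3):
  print('blade',zw(c,(292.5-e,314.9),(348.4+e,314.6),.024),'stock',zw(c,(263.7-e,230),(378+e,229.8),.084))
for z in (.106,.109,.112): print(onz(c,320.4,314.7,z))
# stock centre (w2): rows back edge 235.2
print(onz(c,320.8,235.1,.02))
im1,c1=load('w1'); A=lambda x,y:(280+x/6-.4,160+y/6-.4)
print('tri w1w2',tri(c,(320.4,314.7),c1,A(220,322)))
im,c=load('w7'); g=cv2.cvtColor(im,cv2.COLOR_RGB2GRAY).astype(int)
print(g[240:285,326]); 
for r in (262,264,266,268,270,272): print(r,g[r,306:346])
E
```

```text
[ 0.3264  0.0426 -0.9443] [ 0.4558 -0.3478  0.2065]
blade 0.10865322699594948 stock 0.018284498796946616
blade 0.10970466900423322 stock 0.019275969769116524
blade 0.11073379158897712 stock 0.020257103637149235
[ 0.545  -0.3364  0.106 ]
[ 0.5423 -0.3368  0.109 ]
[ 0.5396 -0.3371  0.112 ]
[ 0.5486 -0.3359  0.02  ]
tri w1w2 (array([ 0.541 , -0.3369,  0.1105]), np.float64(2.1986102235695603e-05))
[ 56  61  62  58  64  62  63  65  62  61  63  61  64  63  64  59  63  59
  62  64  63  61  66  61  61  62 181 168 164 107  80  34  48  48  43  60
 130 136 154 148  81  85  84  83  62]
262 [36 33 25 28 27 33 28 32 45 65 63 66 63 63 64 63 59 62 63 64 66 64 57 39
 32 35 34 34 35 33 32 37 36 36 34 36 36 32 36 47]
264 [56 30 25 34 32 30 27 27 39 57 58 58 57 58 56 56 57 54 56 57 61 55 59 54
 56 53 53 53 55 56 55 56 58 56 34 27 38 45 43 38]
266 [ 62  45  28  32  33  29  25  17 103 196 188 186 186 184 187 187 179 180
 182 180 181 180 177 176 175 176 174 173 175 174 176 180 184 174 116  28
  48  40  58  80]
268 [ 81  56  28  32  29  32  29  19  95 183 169 165 165 169 167 166 168 166
 165 166 164 163 158 161 160 158 160 160 164 165 169 165 166 165 117  14
  29  34  28  22]
270 [90 54 20 32 28 26 30 27 21 23 28 37 35 59 85 82 83 80 84 80 80 77 78 83
 95 96 93 74 41 22 17 14 20 18 24 33 46 54 46 46]
272 [ 93  53  27  23  28  29  33  50  77  87  46  46  45  46  43  45  46  49
  53  49  48  46  45  45  46  52  47  72 104 102  98  82  57  33  26  24
  52  70  66  64]
```

```bash
python3 - <<'E'
from h import *
np.set_printoptions(precision=4,suppress=True)
for f in ('w7','s7','t7','w1'):
    im,c=load(f); h=cv2.cvtColor(im,cv2.COLOR_RGB2HSV)
    X=proj(c,[.567,-.153,.083]); m=cv2.inRange(h,(14,110,70),(28,255,255)); 
    x0,y0=(X-25).astype(int); k=np.zeros_like(m);k[max(y0,0):y0+50,max(x0,0):x0+50]=1; m=m*k
    cs,_=cv2.findContours(m,cv2.RETR_EXTERNAL,cv2.CHAIN_APPROX_NONE); b=max(cs,key=cv2.contourArea); x,y,w,hh=cv2.boundingRect(b)
    print(f,X,x,y,w,hh,cv2.contourArea(b),'mid x ->',onz(c,x+(w-1)/2,y+(hh-1)/2,.081), onz(c,x+(w-1)/2,y+(hh-1)/2,.079))
    for z in (.105,.1105,.115):
        if f=='w7': print(onz(c,314.4,267.3,z),onz(c,340.1,267.3,z))
s=robot.read_state(); print(s['position'],s['ee_rot'],s['clock'])
E
```

```text
w7 [326.141  287.1174] 310 275 32 25 414.5 mid x -> [ 0.5685 -0.1536  0.081 ] [ 0.5702 -0.1535  0.079 ]
[ 0.5244 -0.1654  0.105 ] [ 0.5248 -0.1409  0.105 ]
[ 0.5204 -0.1654  0.1105] [ 0.5208 -0.1415  0.1105]
[ 0.517  -0.1654  0.115 ] [ 0.5174 -0.142   0.115 ]
s7 [325.5302 206.7835] 318 204 16 10 74.0 mid x -> [ 0.5638 -0.1557  0.081 ] [ 0.5668 -0.153   0.079 ]Traceback (most recent call last):
  File "<stdin>", line 7, in <module>
ValueError: max() iterable argument is empty
```

```bash
cat > d.py <<'E'
from h import *
import sys
from scipy.spatial.transform import Rotation as Ro
s=robot.read_state();r=Ro.from_quat(s['ee_rot'],scalar_first=True)
p=np.array([float(v) for v in sys.argv[1:4]])
print('pos',s['position'].round(4),'d cm',(100*r.inv().apply(p-s['position'])).round(2),'turn',np.degrees((r.inv()*Ro.from_matrix(np.diag([-1,1,-1.]))).as_rotvec()).round(2),'f',s['force'].round(1),'m',s['moment'].round(2),s['clock'])
E
python3 d.py .568 -.1535 .175
```

```text
pos [ 0.4524 -0.1598  0.1875] d cm [-11.47   0.6    1.96] turn [ 1.44  3.43 -0.02] f [-0.6 -0.   0.4] m [-0.03  0.11  0.02] 12.9
```

```bash
python3 -m handwheel '[[[-3,0.6,0],[1.4,3.4,0]],[[-6,0.6,0.5],[1.4,3.4,0]],[[-9,0.6,1],[1.4,3.4,0]],[[-11.5,0.6,1.5],[1.4,3.4,0]],[[-11.5,0.6,1.9],[1.4,3.4,0]],[[-11.5,0.6,1.9],[1.4,3.4,0]],[[-11.5,0.6,1.9],[1.4,3.4,0]]]' 7; python3 d.py .568 -.1535 .089; python3 - <<'E'
from h import *
im,c=cap('wrist','w8'); np.set_printoptions(precision=4,suppress=True)
h=cv2.cvtColor(im,cv2.COLOR_RGB2HSV);m=cv2.inRange(h,(14,110,70),(28,255,255))
n,l,st,ce=cv2.connectedComponentsWithStats(m)
print(proj(c,[.568,-.1535,.083]),proj(c,[.568,-.1535,.125]),[(st[i],ce[i]) for i in range(1,n) if st[i,4]>60])
E
```

```text
clock: 13.48
position: [0.5677, -0.1537, 0.1764]
ee_rot: [-0.0, 0.0, 1.0, 0.0]
force: [0.2, 0.4, -0.1]
opening: 0.0699
finger_force: 0.0
pos [ 0.5677 -0.1537  0.1764] d cm [-0.03  0.02  8.74] turn [ 0.01 -0.   -0.02] f [ 0.2  0.4 -0.1] m [-0.06 -0.01 -0.03] 13.4833
[321.2152 202.8587] [321.2547 222.0471] [(array([313,  15,  15,  18,  94], dtype=int32), array([319.4043,  25.0957])), (array([    0,   147,   245,   229, 26221], dtype=int32), array([107.1398, 236.3132])), (array([206, 161,  15,  31,  76], dtype=int32), array([213.2368, 175.2632])), (array([302, 185,  39,  35, 747], dtype=int32), array([320.8675, 200.0562])), (array([  0, 283,  71,  81, 229], dtype=int32), array([ 34.048 , 323.0306])), (array([245, 300,  34,  39, 516], dtype=int32), array([262.8023, 315.2578])), (array([514, 308,  39,  25, 722], dtype=int32), array([533.0416, 319.0983])), (array([169, 364,  36,  36, 379], dtype=int32), array([183.4828, 383.1873])), (array([578, 385,  62,  15, 486], dtype=int32), array([615.1502, 394.93  ]))]
```

```bash
python3 - <<'E'
from h import *
im,c=load('w8')
for ax in (.566,.568,.57): print(ax,[proj(c,[ax+dx,-.1535,z]).round(1) for dx,z in ((.0175,.083),(-.0175,.083),(-.0175,.075))])
g=cv2.cvtColor(im,cv2.COLOR_RGB2HSV); print(im[178:236,321].tolist())
print(im[178:224,308].tolist())
E
python3 -m handwheel '[[[0,0,3],[0,0,0]],[[0,0,5.5],[0,0,0]],[[0,0,7.5],[0,0,0]],[[0,0,8.7],[0,0,0]],[[0,0,8.7],[0,0,0]],[[0,0,8.7],[0,0,0]]]'
```

```text
0.566 [array([321.2, 218.9]), array([321.2, 181.7]), array([321.2, 179.3])]
0.568 [array([321.2, 220.9]), array([321.2, 184. ]), array([321.2, 181.5])]
0.57 [array([321.2, 222.9]), array([321.2, 186.2]), array([321.2, 183.6])]
[[20, 35, 27], [34, 61, 47], [65, 122, 91], [72, 132, 99], [29, 63, 48], [43, 55, 35], [66, 48, 24], [77, 58, 21], [210, 165, 80], [201, 157, 76], [206, 162, 78], [133, 106, 51], [143, 113, 55], [98, 77, 38], [98, 77, 35], [101, 81, 39], [99, 77, 36], [97, 75, 36], [101, 79, 37], [107, 83, 39], [33, 33, 38], [49, 49, 54], [64, 62, 63], [61, 59, 62], [60, 58, 61], [60, 58, 59], [59, 60, 61], [61, 61, 61], [61, 59, 61], [59, 60, 59], [61, 59, 60], [58, 55, 57], [60, 59, 60], [60, 60, 58], [60, 59, 60], [57, 57, 59], [52, 53, 52], [99, 98, 99], [173, 171, 175], [182, 178, 184], [180, 178, 181], [177, 173, 177], [174, 172, 176], [173, 170, 174], [171, 167, 172], [167, 167, 170], [165, 162, 167], [163, 160, 164], [160, 155, 159], [159, 156, 159], [158, 156, 160], [159, 157, 162], [159, 157, 163], [72, 65, 44], [74, 68, 47], [78, 73, 50], [76, 70, 48], [76, 71, 49]]
[[26, 42, 30], [21, 41, 27], [24, 42, 32], [26, 44, 35], [18, 39, 29], [24, 42, 32], [51, 98, 74], [72, 131, 100], [35, 65, 49], [26, 60, 47], [51, 50, 29], [58, 39, 17], [96, 75, 35], [209, 164, 78], [218, 172, 84], [94, 75, 38], [87, 70, 32], [87, 70, 33], [80, 62, 29], [201, 159, 77], [198, 156, 76], [194, 153, 73], [188, 149, 73], [185, 142, 69], [188, 148, 72], [190, 148, 71], [190, 149, 72], [191, 150, 71], [187, 147, 69], [186, 146, 73], [179, 141, 68], [174, 137, 65], [179, 142, 69], [182, 144, 69], [184, 145, 69], [188, 149, 72], [189, 146, 68], [201, 155, 72], [144, 134, 73], [82, 89, 61], [70, 66, 50], [77, 71, 52], [80, 74, 56], [84, 79, 56], [82, 77, 58], [82, 77, 55]]
clock: 14.03
position: [0.5688, -0.1543, 0.0908]
ee_rot: [0.001, 0.0, 1.0, -0.0]
force: [-0.8, -0.0, 0.4]
opening: 0.0697
finger_force: 0.0
```

```bash
python3 -m handwheel '[[[0,0.03,0],[0,0,0]],[[0,0.03,0],[0,0,0]],[[0,0.03,0],[0,0,0]],[[0,0.03,0],[0,0,0]],[[0,0.03,0],[0,0,0]],[[0,0.03,0],[0,0,0]],[[0,0.03,0],[0,0,0]],[[0,0.03,0],[0,0,0]]]' 0; python3 d.py .569 -.1535 .089;
```

```text
clock: 14.7
position: [0.5697, -0.1541, 0.0909]
ee_rot: [0.001, 0.0, 1.0, -0.001]
force: [-0.3, 0.8, 5.3]
opening: 0.0126
finger_force: 58.4
pos [ 0.5697 -0.1541  0.0909] d cm [0.07 0.06 0.19] turn [-0.07  0.12 -0.01] f [-0.3  0.8  5.3] m [0.05 0.17 0.04] 14.7
```

```bash
python3 -m handwheel '[[[0,0,0],[0,0,0]],[[0,0,0],[0,0,0]]]'; python3 d.py .569 -.1535 .089;
```

```text
clock: 14.87
position: [0.5697, -0.1541, 0.0909]
ee_rot: [0.001, 0.0, 1.0, -0.001]
force: [-1.0, 1.2, 6.4]
opening: 0.0125
finger_force: 58.4
pos [ 0.5697 -0.1541  0.0909] d cm [0.07 0.06 0.19] turn [-0.07  0.12 -0.01] f [-1.   1.2  6.4] m [0.05 0.21 0.01] 14.8667
```

```bash
python3 -m handwheel '[[[0,0,-0.2],[0,0,0]],[[0,0,-0.5],[0,0,0]],[[0,0,-0.8],[0,0,0]],[[0,0,-1],[0,0,0]],[[0,0,-1],[0,0,0]],[[0,0,-1],[0,0,0]]]'; python3 d.py .5697 -.1541 .1184;
```

```text
clock: 15.37
position: [0.5693, -0.1538, 0.1001]
ee_rot: [0.0, 0.0, 1.0, -0.0]
force: [0.1, 0.7, -3.8]
opening: 0.0126
finger_force: 58.4
pos [ 0.5693 -0.1538  0.1001] d cm [-0.05 -0.03 -1.83] turn [-0.03  0.06 -0.01] f [ 0.1  0.7 -3.8] m [-0.01  0.01 -0.01] 15.3667
```

Lateral forces are about zero and the spindle's weight is carried. I'll continue upward.

```bash
python3 -m handwheel '[[[0,0,-0.3],[0,0,0]],[[0,0,-0.7],[0,0,0]],[[0,0,-1.1],[0,0,0]],[[0,0,-1.5],[0,0,0]],[[0,0,-1.8],[0,0,0]],[[0,0,-1.8],[0,0,0]],[[0,0,-1.8],[0,0,0]],[[0,0,-1.8],[0,0,0]]]'; python3 d.py .5697 -.1541 .1184; python3 - <<'E'
from h import *
np.set_printoptions(precision=4,suppress=True)
for n in ('wrist','scene'):
    im,c=cap(n,n[0]+'9'); h=cv2.cvtColor(im,cv2.COLOR_RGB2HSV)
    m=cv2.inRange(h,(12,100,50),(30,255,255)); k,l,st,ce=cv2.connectedComponentsWithStats(m)
    X=proj(c,[.569,-.154,.1105]); print(n,X,proj(c,[.5205,-.154,.1105]),[(st[i].tolist(),ce[i].round(1)) for i in range(1,k) if st[i,4]>20 and np.hypot(*(ce[i]-X))<40])
im,c=load('s9');a=im[190:225,300:345]
import sys
print(cv2.cvtColor(a,cv2.COLOR_RGB2GRAY)[:, [7,8,9,10,11,12,13]].T)
print(cv2.cvtColor(a,cv2.COLOR_RGB2HSV)[:,[18,20,22,24,26,28,30,32,34],1].T)
E
```

```text
clock: 16.03
position: [0.5692, -0.1538, 0.1179]
ee_rot: [0.0, 0.0, 1.0, -0.0]
force: [-0.8, -0.5, -3.3]
opening: 0.0124
finger_force: 58.4
pos [ 0.5692 -0.1538  0.1179] d cm [-0.05 -0.03 -0.05] turn [-0.03  0.05 -0.01] f [-0.8 -0.5 -3.3] m [ 0.01  0.03 -0.02] 16.0333
wrist [320.6521 250.9565] [320.5543 172.4215] [([238, 219, 112, 75, 2291], array([286.6, 251. ]))]
scene [326.3439 194.9058] [310.7626 202.5512] [([286, 172, 18, 12, 100], array([296. , 176.2])), ([318, 194, 43, 9, 161], array([334.7, 199. ]))]
[[169 168 168 169 167 163 158 157 160 161 150 119  94  84  81  79  85  87
   80  74  82  80  89  86  82  79  83  74  79  84  82  84  83  92  92]
 [170 169 169 168 167 165 159 155 160 162 158 139 107  91  81  75  89  90
   83  78  88  89  91  87  82  88  89  78  75  88  88  81  75  90  90]
 [170 169 168 169 168 166 161 155 157 162 162 153 128 101  91  88  92  93
   91  89  92  92  91  85  82  90  91  89  88  92  91  84  80  90  91]
 [170 170 169 169 168 164 161 156 157 161 162 159 143 112  96  93  93  93
   93  93  92  93  93  91  90  92  93  92  92  92  92  91  90  92  92]
 [170 
[... 1035 characters left out ...]
  14  80 122 128 128 121  81  11  11   8   8   8
   11  13  11  11  14  45  88  92  88  93  93  88  89  89  89  90  89]
 [ 20  15  16  19  12   9  52 111 125 128 126 121  66   6  11  14  11  14
   11   8  11   8  12  48  89  92  91  88  90  90  91  88  88  93  89]
 [ 35  34  11  57  99 122 125 126 122 124 126 122  78  10   5  38  40  41
   78  76  49  40  54  89  89  92  91  88  91  88  91  95  88  89  94]
 [ 34  20  48  71 100 127 129 128 126 120 125 115  46  13  39  67  63  47
   83  96  93  93  92  93  89  92  86  90  90  93  93  90  90  88  86]
 [ 71  77  79  79  80  84  82  79  81 102 113 116  69   0  12  65  64  60
   50  69  95  97  97  95  92  88  95  95  95  92  92  94  92  89  88]]
```

```bash
python3 - <<'E'
from h import *
np.set_printoptions(precision=2,suppress=True)
def edge(p,lo,hi):  # subpixel falling edge
    t=(lo+hi)/2
    for i in range(len(p)-1):
        if p[i]>=t>p[i+1]: return i+(p[i]-t)/(p[i]-p[i+1])
res={}
for f in('scene0','s7','s9'):
    im,c=load(f); S=cv2.cvtColor(im,cv2.COLOR_RGB2HSV)[:,:,1].astype(float); G=cv2.cvtColor(im,cv2.COLOR_RGB2GRAY).astype(float)
    r0=196 if f=='s9' else 208
    print(f,[S[r0:r0+14,u].astype(int).tolist() for u in (324,327)])
    if f!='scene0': print('blade',[ (u,edge(G[197:210,u],93,160)+197) for u in (308,309,310,311,312,313)])
c=load('s9')[1]
an=np.radians(np.arange(0,360,3))
def bot(ax,ay,z,u):
    P=np.array([proj(c,[ax+.0175*np.cos(a),ay+.0175*np.sin(a),z]) for a in an]); q=P[abs(P[:,0]-u)<1.5]; return q[:,1].max()
for z in (.073,.075,.077,.100,.102,.104): print(z,[bot(.569,-.1535,z,u) for u in(324,327)])
for z in (.108,.110,.112): 
    A,B=proj(c,[.5185,-.1420,z]),proj(c,[.5185,-.1660,z]); print(z,A,B,[A[1]+(u-A[0])*(B-A)[1]/(B-A)[0] for u in (308,309,310,311,312,313)])
E
```

```text
scene0 [[81, 126, 128, 126, 128, 113, 61, 95, 93, 86, 92, 89, 88, 88], [71, 126, 128, 127, 126, 111, 60, 92, 95, 89, 88, 93, 88, 89]]
s7 [[82, 124, 125, 126, 126, 114, 62, 88, 92, 86, 85, 89, 89, 93], [70, 123, 126, 125, 126, 111, 62, 91, 92, 90, 90, 91, 91, 90]]
blade [(308, np.float64(202.70238095238096)), (309, np.float64(203.45535714285714)), (310, np.float64(203.635593220339)), (311, np.float64(204.04545454545453)), (312, np.float64(204.52586206896552)), (313, np.float64(204.59))]
s9 [[26, 101, 125, 124, 124, 121, 81, 14, 11, 11, 11, 11, 8, 11], [14, 83, 121, 125, 125, 122, 80, 8, 11, 8, 8, 8, 11, 11]]
blade [(308, np.float64(201.390625)), (309, np.float64(202.05555555555554)), (310, np.float64(202.53225806451613)), (311, np.float64(202.578125)), (312, np.float64(203.05769230769232)), (313, np.float64(203.5))]
0.073 [np.float64(214.39977126251358), np.float64(214.42620180839648)]
0.075 [np.float64(213.55582385054475), np.float64(213.58210200521566)]
0.077 [np.float64(212.71045564395183), np.float64(212.73658082912232)]
0.1 [np.float64(202.90277557701103), np.float64(202.90997633966404)]
0.102 [np.float64(202.03930475848367), np.float64(202.04643968512858)]
0.104 [np.float64(201.1743729042218), np.float64(201.18144175233562)]
0.108 [305.86 202.36] [314.47 205.62] [np.float64(203.17106770268848), np.float64(203.5501770925531), np.float64(203.92928648241775), np.float64(204.3083958722824), np.float64(204.68750526214703), np.float64(205.06661465201168)]
0.11 [305.83 201.48] [314.44 204.74] [np.float64(202.30289452071324), np.float64(202.68046575989902), np.float64(203.0580369990848), np.float64(203.43560823827062), np.float64(203.8131794774564), np.float64(204.1907507166422)]
0.112 [305.8  200.61] [314.42 203.85] [np.float64(201.43314108816742), np.float64(201.80917114224331), np.float64(202.1852011963192), np.float64(202.5612312503951), np.float64(202.93726130447104), np.float64(203.31329135854693)]
```

The collar is at about 110.0 mm by the arm's lift. The blade top measures 109 to 110.5 mm across the wrist and scene views, so they are level. The spindle still has about 38 mm in the bore and side loads are about zero.

```bash
python3 d.py .5697 -.1541 .118; python3 -c "
from workcell import robot
print(robot.sign_off())"
```

```text
pos [ 0.5691 -0.1538  0.1178] d cm [-0.06 -0.03 -0.02] turn [-0.03  0.04 -0.01] f [-0.3  0.1 -2.1] m [-0.03 -0.01  0.06] 16.1333
the job is handed in; nothing more can be done
None
```

The job is handed in at 16 s: the square stands flush against the jack's front edge, and the spindle is held about 27 mm up, still in its bore, with its collar top at about 110 mm, level with the blade top to within about 1 mm by my measurements; the judge's result was not shown.

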